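# Load a vial into the bench capping press and make one full metered stroke

### The job

Stand the lone amber vial at the front left in the pocket of the press's sliding carrier, then push the carrier in by its tab until it is fully home under the plunger. Then press the black plunger knob down until it bottoms firmly on its stop, keep it there for about a second, and let it spring all the way back up and let go, with the vial still standing in the carrier. Be gentle with the plunger: do not ram it or lean on it harder than it needs, and leave the other things where they stand.

Things in the scene. Friction and masses are not known exactly. Their poses are not given: they have to be found in the camera images.
- vial_center (a point): Centre (half-way up, 30 mm above its foot) of the loose amber vial with a ribbed white cap, an upright cylinder 28 mm across and 60 mm tall, about 35 g, standing alone on the worktop at the front left, in front of the long shallow tray (whose rim is 22 mm high). Three like vials at the back left do not matter. z axis along the vial. Grasp it across its 28 mm.
- press: Grey bench capping press, fixed to the worktop at a yaw within 0.3 rad. Origin on the worktop, on the vertical plunger axis. +x is its back; the carrier slides along its y, on rails that run out to -y (robot's right). Base 10 mm high, its wide part from x = -40 to 90 mm and y = -60 to 60 mm.
- press_head (a point): Middle of the press's head, on the plunger axis, 120 mm above the worktop. The head is a boss of 24 mm radius, from 105 to 135 mm high, with an arm back to the column (44 mm wide in y, from 55 to 85 mm behind the axis, up to 135 mm high).
- plunger: Plunger with the black knob, the top of the press. Origin: centre of the knob's flat top, 40 mm across, 190 mm above the worktop at rest. It moves straight down only, against a return spring: about 4 N starts it, 6 to 10 N holds it at the end of its stroke. It springs back up by itself. A push of 12 to 25 N in all seats it firmly on its stop; over 35 N, even briefly, harms it.
- stop_collar (a point): Foot of the steel stop collar round the rod, 135 mm above the worktop (does not follow its setting). The shoulder under the knob strikes the stiff rubber ring on its top (10 N per mm). The collar is set differently each time, for a stroke of anything from 14 to 24 mm, and the setting is not measured: feel for the stop, where the force rises sharply.
- bell_rim (a point): Centre of the rim of the hollow steel bell at the plunger's lower end, 37 mm inside, 80 mm above the worktop at rest; it comes down over the top of the vial.
- carrier (a joint): Travel of the aluminium carrier along the press's +y, in m: 0 pulled right out, 0.110 fully home against its end stop, where the pocket is under the plunger. It starts at 0 to 0.015, stays where it is left, and takes about 2 N to slide.
- pocket_floor (a point): Centre of the floor of the carrier's round pocket: 31 mm across with a 2 mm chamfer at the mouth, 16 mm deep, floor 14.5 mm above the worktop, in a block 46 x 46 mm whose top is 30.5 mm above the worktop. Axes as the press (x, y, z up). Moves with the carrier.
- tab_face (a point): Point on the outer (-y) face of the carrier's upright push tab, 109 mm to -y of the pocket centre, 32.5 mm above the worktop. The tab is 40 mm wide along x, 8 mm thick along y, and its top is 46.5 mm above the worktop. Push this face along the press's +y to send the carrier home. Axes as the press.
- beaker_c (a point): Centre (34 mm up) of the clear beaker, 61 mm across, 68 mm tall, a bystander behind the tray.
- bottle_c (a point): Centre (52 mm up) of the bottle, 53 mm across, 105 mm tall, with a white cap, a bystander to the right.
- cap_c (a point): Centre (14 mm up) of the loose grey-white screw cap, 54 mm across, 28 mm tall, a bystander behind the tray.

How it is judged:
By the outcome, as a careful person would: the job done as asked, in the order asked, and still so for the second after the job is handed in, with the robot touching nothing.
It also fails if it takes over 64 s, if anything falls off the work surface, if the arm or the gripper's body presses on something with over 40 N, if the wrist force passes 120 N, or if a joint passes its speed limit or range.

### The arm

A 6-joint arm with a two-finger parallel gripper is mounted at the origin on a cart in front of the work surface, level with it; the furniture and walls round the work are solid. World frame = base frame: x ahead of the robot, y to its left, z up, the work surface at z = 0. Lengths are in m, angles in rad, forces in N, time in s.
With the tool pointing down it reaches from about 0.3 to 0.825 m from the base axis. Payload 5.4 kg.
Tool frame: the origin (TCP) lies between the finger pads; the fingertips stand 25 mm ahead of it and the grasp point (between the pads) lies 6 mm ahead of it; z points along the fingers, y is the line along which they close (so a half turn about z gives the same grasp; the last joint's range is limited). The gripper opens to 92 mm and grips with 3 to 60 N. Pads are 20 mm wide; open, the fingers measure 128 mm over their backs; the gripper's body (75 mm by 189 mm) begins 69 mm behind the grasp point.
Start: joints at [0.91, 0.158, 1.597, -0, 1.386, -0.21], TCP at [0.251, 0.518, 0.24] pointing down, gripper open.
Joint ranges: [-2.91, 2.91], [-0.94, 2.29], [0.18, 2.7], [-1.29, 4.43], [0.17, 2.64], [-3, 3]. Speed limits (rad/s): [2.57, 2.57, 3.14, 3.14, 3.14, 3.14].

### API

Orientations are given as a unit quaternion [x, y, z, w].
In Python, from workcell import robot, eyes, order gives the robot as it stands.
- The arm moves only by the tool carry_out, never from a script. Its arguments are lists of equal length, an entry for each row: "jaw": the gripper command: -1 is shut, 1 is fully open, values between are in proportion; "travel": the shift along the tool's x, y, z in m, a list of three; "twist": the turn, a rotation vector about the tool's x, y, z in degrees, a list of three. In form: {"jaw": [jaw, ...], "travel": [[x, y, z], ...], "twist": [[wx, wy, wz], ...]}. A call has 1 to 5 rows; each row shifts and turns the commanded pose from where the row before left it, along the tool's axes as they then stand; what a row does not reach is not made up. A row lasts 1/10 s, in which the tool goes at most 50 mm and 8.59 degrees, less where a joint would pass 70% of its speed; a pose out of reach is approached as far as the arm can. A call is refused whole if a number of a shift passes 0.05 or a number of a turn 8.59, either way. A call with a gripper value outside its range is refused whole. The fingers move at their own pace and stop on an object; the grip force is fixed at half the most. Time passes only in rows, so rows that do not move let the fingers close. It gives the time, the measured TCP pose, the force, the opening and the grip force at its end, in the units of the state.
- robot.state(): the state, without advancing time (a new reading comes with each control period).
- eyes.snapshot(name): name is "scene" or "top" or "wrist"; returns the picture (384x512x3 uint8, blue, green, red); there is no depth.
- eyes.camera_model(name): a dict with "fx", "fy", "cx", "cy" (pixels), "dist" ([k1, k2, p1, p2, k3] as OpenCV has them; the pictures are not rectified), "rvec" (rotation vector, rad) and "tvec" (3), from world to camera coordinates, as OpenCV has them. Camera axes: x right, y down, z forward; pixel columns grow to the right and rows downward; lengths in m; the calibration is good to about 2 mm. A picture is of the moment at which its call begins: read the wrist's pose just before it. camera_model takes no time and is no camera call; for the wrist camera it gives the pose at the moment of the call.
- order.close_job(): hands the job in; it is judged then, once.
The state is a dict: "time": time; "joints": joint angles; "qd": joint speeds; "joint_torque": joint torques, N m; "eef_pos": TCP position; "tool_rot": TCP orientation; "contact_force": force on the tool from outside, world axes, zero at the start; "ft_torque": the same for the moment, N m; "grip_width": finger opening in m; "finger_force": force on a finger pad.
Only numpy, scipy, OpenCV 4.12 (cv2) and the standard library are available. Lean on these libraries where they do the work, as an engineer would, in place of code of your own. Each camera call takes 0.05 s, during which the arm holds its last target. There are 200 camera calls.

## Working session

There is one attempt and no reset: what is moved stays moved. The work goes in short steps, Python scripts to look and compute and a tool call to move; the robot and the scene stay as the last step left them, time stands still between calls to the robot, and variables do not carry over. Pictures are saved under pics/ and viewed, at most 10 in all, crops included, and the job is handed in when it is done.

Besides the shell and the picture viewer there is one more tool, called as name(argument=value, ...) on one line, values as JSON. carry_out: Moves the arm, as the interface text tells. Its arguments: {"type":"object","properties":{"jaw":{"type":"array","items":{"type":"number"}},"travel":{"type":"array","items":{"type":"array","items":{"type":"number"}}},"twist":{"type":"array","items":{"type":"array","items":{"type":"number"}}}},"required":["jaw","travel","twist"]}

```bash
mkdir -p pics; cat > h.py <<'E'
import numpy as np, cv2
from workcell import robot, eyes, order
def K(m): return np.array([[m['fx'],0,m['cx']],[0,m['fy'],m['cy']],[0,0,1.]])
def ray(m,uv):
    uv=np.array(uv,float).reshape(-1,1,2)
    n=cv2.undistortPoints(uv,K(m),np.array(m['dist'],float)).reshape(-1,2)
    R=cv2.Rodrigues(np.array(m['rvec'],float))[0]; t=np.array(m['tvec'],float).ravel()
    return -R.T@t,(np.c_[n,np.ones(len(n))]@R)
def onz(m,uv,z):
    o,d=ray(m,uv); return o+d*((z-o[2])/d[:,2])[:,None]
def proj(m,P): return cv2.projectPoints(np.array(P,float).reshape(-1,1,3),np.array(m['rvec'],float),np.array(m['tvec'],float),K(m),np.array(m['dist'],float))[0].reshape(-1,2)
E
python3 - <<'E'
from h import *
s=robot.state();print({k:np.round(v,3).tolist() for k,v in s.items()})
a=eyes.snapshot('scene');b=eyes.snapshot('top')
cv2.imwrite('pics/scene.png',a);cv2.imwrite('pics/top.png',b)
for n in('scene','top'):print(eyes.camera_model(n))
E
```

```text
{'time': 0.0, 'joints': [0.91, 0.159, 1.598, -0.0, 1.386, -0.21], 'qd': [0.0, -0.0, 0.001, -0.0, -0.001, 0.001], 'joint_torque': [0.0, -38.557, -32.21, 0.07, 0.038, -0.0], 'eef_pos': [0.25, 0.517, 0.239], 'tool_rot': [0.223, 0.975, -0.001, -0.0], 'contact_force': [0.319, 0.359, -0.295], 'ft_torque': [0.029, -0.007, -0.004], 'finger_force': 0.0, 'grip_width': 0.092}
{'fx': 432.93650501784504, 'fy': 432.93650501784504, 'cx': 263.43810248357465, 'cy': 190.9293850761656, 'dist': array([0.02762762, 0.        , 0.        , 0.        , 0.        ]), 'rvec': array([ 2.00606425, -1.28176923,  0.56530343]), 'tvec': array([-0.28393652,  0.43055302,  1.20461185])}
{'fx': 383.83480231182807, 'fy': 383.83480231182807, 'cx': 261.5685348239127, 'cy': 195.85171583718449, 'dist': array([-0.11476356,  0.        ,  0.        ,  0.        ,  0.        ]), 'rvec': array([ 2.13029867, -2.15310141,  0.17693325]), 'tvec': array([-0.02094082,  0.57931048,  1.11392972])}
```

View pics/scene.png

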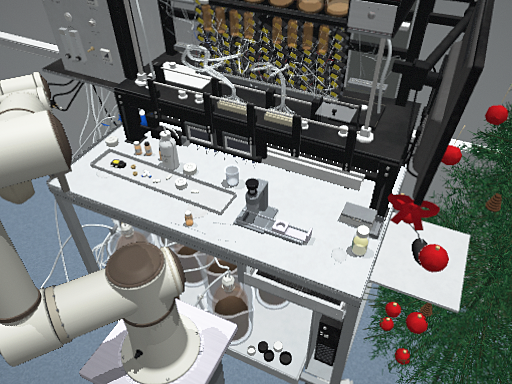

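View pics/top.png

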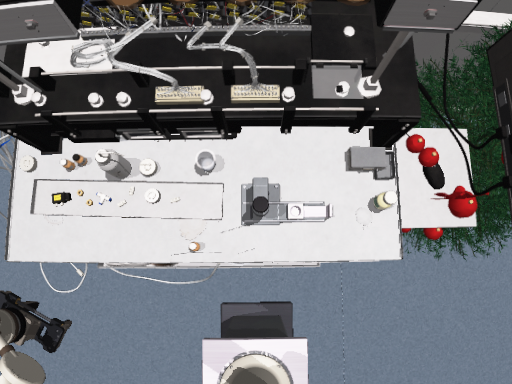

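The scene view shows the vial at about (188,218), the knob at (252,184) and the pocket at (281,226). In the top view the vial is at (194,246), the knob at (260,205), the pocket at (295,211) and the tab near (330,211). I'll enlarge both.

```bash
python3 - <<'E'
from h import *
a=cv2.imread('pics/scene.png');b=cv2.imread('pics/top.png')
A=cv2.resize(a[170:250,170:330],None,fx=5,fy=5,interpolation=2)[:,:800]
B=cv2.resize(b[170:258,185:345],None,fx=5,fy=5,interpolation=2)
A=A[:400]; cv2.imwrite('pics/sc.png',A);cv2.imwrite('pics/tc.png',B)
ms,mt=[eyes.camera_model(n) for n in('scene','top')]
print(onz(mt,[194,246],.055),onz(ms,[188,215],.055),onz(mt,[260,205],.19),onz(ms,[252,184],.19),onz(mt,[295,211],.0305),onz(mt,[330,211],.0465))
E
```

```text
[[0.42982693 0.17397714 0.055     ]] [[0.42192477 0.17099836 0.055     ]] [[ 0.53170438 -0.02166602  0.19      ]] [[ 0.5248485  -0.02852672  0.19      ]] [[ 0.53373878 -0.1286218   0.0305    ]] [[ 0.53060653 -0.23301805  0.0465    ]]
```

View pics/tc.png

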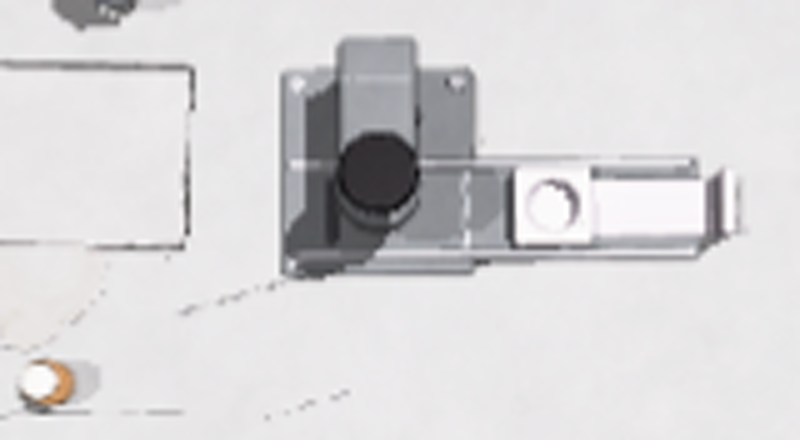

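View pics/sc.png

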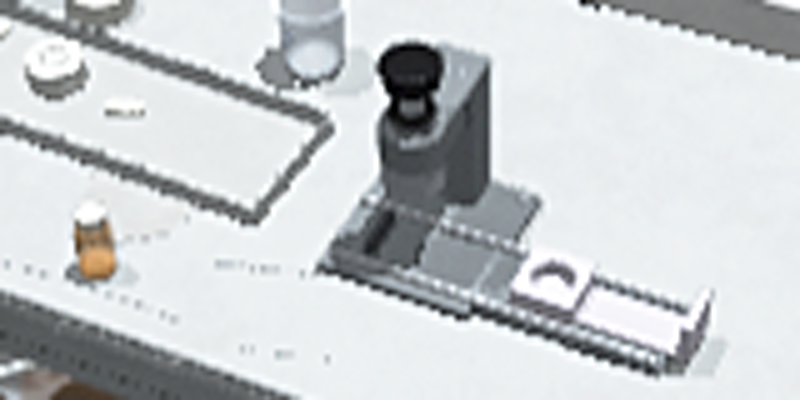

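In the crops, the cap top is at top (193,246) and scene (188.4,212). The knob top is at (260.6,204.4) and (252.2,180.5). The pocket mouth is at (295.4,210.8) and (280.4,224.4).

```bash
python3 - <<'E'
from h import *
ms,mt=[eyes.camera_model(n) for n in('scene','top')]
def T(x,y):return [185+(x-2)/5,170+(y-2)/5]
def S(x,y):return [170+(x-2)/5,170+(y-2)/5]
def tri(p,q):
    o1,d1=ray(mt,p);o2,d2=ray(ms,q);d1=d1[0];d2=d2[0]
    A=np.c_[d1,-d2];s=np.linalg.lstsq(A,o2-o1,rcond=None)[0]
    a=o1+s[0]*d1;b=o2+s[1]*d2;return (a+b)/2,np.linalg.norm(a-b)
print('vial',onz(mt,T(40,380),.06),onz(ms,S(92,212),.06),tri(T(40,380),S(92,212)))
print('knob',onz(mt,T(378,172),.19),onz(ms,S(411,55),.19),tri(T(378,172),S(411,55)))
print('pocket',onz(mt,T(554,205),.0305),onz(ms,S(553,272),.0305))
for n,p,z in [('base',[(282,70),(473,68),(282,276),(473,274)],.01),('block',[(513,167),(592,165),(513,244),(592,243)],.0305),('tab',[(741,170),(741,232)],.0465)]:
  print(n,onz(mt,[T(*q) for q in p],z).round(4)[:,:2].tolist())
E
```

```text
vial [[0.43087146 0.17728195 0.06      ]] [[0.43043806 0.17567325 0.06      ]] (array([0.43120121, 0.177003  , 0.05875288]), np.float64(0.0011388077375749219))
knob [[ 0.53435608 -0.0222205   0.19      ]] [[ 0.53984633 -0.02048386  0.19      ]] (array([ 0.5339471 , -0.0227576 ,  0.19537973]), np.float64(0.0012931374247792632))
pocket [[ 0.53495271 -0.12987374  0.0305    ]] [[ 0.5383465  -0.12774018  0.0305    ]]
base [[0.6244, 0.0367], [0.6244, -0.0831], [0.4951, 0.037], [0.4951, -0.0808]]
block [[0.5586, -0.1053], [0.5593, -0.1538], [0.5114, -0.1043], [0.5114, -0.1525]]
tab [[0.553, -0.2424], [0.5153, -0.241]]
```

carry_out(jaw=[0.2,0.2,0.2,0.2,0.2], travel=[[0,0,0],[0,0,0],[0,0,0],[0,0,0],[0,0,0]], twist=[[0,0,8],[0,0,8],[0,0,8],[0,0,8],[0,0,8]])

```text
time: 0.6
eef_pos: [0.2503, 0.5172, 0.239]
tool_rot: [0.546, 0.838, -0.001, -0.0]
contact_force: [-0.1, 0.3, 0.7]
grip_width: 0.0555
finger_force: 0.0
```

carry_out(jaw=[0.2,0.2,0.2,0.2,0.2], travel=[[0,0,0],[0,0,0],[0,0,0],[0,0,0],[0,0,0]], twist=[[0,0,8],[0,0,8],[0,0,8],[0,0,0.2],[0,0,0]])

```text
time: 1.1
eef_pos: [0.2504, 0.5174, 0.2393]
tool_rot: [0.706, 0.708, -0.0, 0.0]
contact_force: [0.3, -0.6, 0.0]
grip_width: 0.0551
finger_force: 0.0
```

carry_out(jaw=[0.2,0.2,0.2,0.2,0.2], travel=[[-0.03,0.016,0],[-0.03,0.016,0],[-0.03,0.016,0],[-0.03,0.016,0],[-0.03,0.016,0]], twist=[[0,0,0],[0,0,0],[0,0,0],[0,0,0],[0,0,0]])

```text
time: 1.6
eef_pos: [0.3308, 0.3663, 0.2395]
tool_rot: [0.706, 0.708, -0.0, 0.0]
contact_force: [0.5, 0.4, -0.3]
grip_width: 0.0553
finger_force: 0.0
```

carry_out(jaw=[0.2,0.2,0.2,0.2,0.2], travel=[[-0.0385,0.02,0.01],[-0.0385,0.02,0.01],[-0.0385,0.02,0.01],[-0.0385,0.02,0.01],[-0.0385,0.02,0.01]], twist=[[0,0,0],[0,0,0],[0,0,0],[0,0,0],[0,0,0]])

```text
time: 2.1
eef_pos: [0.4309, 0.1733, 0.1894]
tool_rot: [0.706, 0.708, 0.0, 0.0]
contact_force: [1.1, 0.8, 0.5]
grip_width: 0.0553
finger_force: 0.0
```

carry_out(jaw=[0.2,0.2], travel=[[0,0,0],[0,0,0]], twist=[[0,0,0],[0,0,0]])

```text
time: 2.3
eef_pos: [0.4303, 0.1745, 0.1894]
tool_rot: [0.707, 0.707, -0.0, -0.0]
contact_force: [-0.1, 0.5, -0.1]
grip_width: 0.0552
finger_force: 0.0
```

```bash
python3 - <<'E'
from h import *
m=eyes.camera_model('wrist');w=eyes.snapshot('wrist');cv2.imwrite('pics/w1.png',w)
s=robot.state();print(s['eef_pos'],s['tool_rot'],s['joints'])
for z in(0,.06):print(proj(m,[.431,.177,z]))
np.save('m1.npy',m,allow_pickle=True)
E
```

```text
[0.43017699 0.17532327 0.18970497] [ 7.06919530e-01  7.07293932e-01  8.90357777e-05 -2.53134600e-04] [ 1.25605912e-01 -8.94766308e-02  1.95278018e+00  5.31675193e-04
  1.27845890e+00  1.24923159e-01]
[[256.3671799  174.50175179]]
[[256.6210873  188.34866313]]
```

View pics/w1.png

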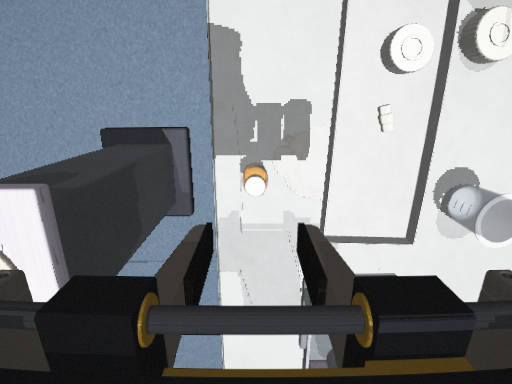

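The wrist view shows the cap at (255.5,186), within about 1–2 mm of where I predicted it. Measuring it more precisely from a mask.

```bash
python3 - <<'E'
from h import *
m=np.load('m1.npy',allow_pickle=True).item();w=cv2.imread('pics/w1.png')
c=w[155:205,235:280];h=cv2.cvtColor(c,cv2.COLOR_BGR2HSV)
am=(h[...,1]>100)&(h[...,2]>90); 
ys,xs=np.nonzero(am);print('amber',xs.min()+235,xs.max()+235,ys.min()+155,ys.max()+155)
g=c.min(2);print(g[12:45,8:34])
E
```

```text
amber 244 265 167 180
[[140 134 112  89  78 106 118 121 114 112 111 112 111 109 110 113 111  99
   86  89  87 148 228 237 237 238]
 [140 123 100  81  83 102 111 111 100 102 101  97 100 101  97 103 108 108
  108 104  85 109 209 236 238 237]
 [140 110  93  87  89 100 101  98  96  99  97 101 100 100  96  97  97  98
  103 106 102  99 159 231 237 237]
 [138 106  91  91  93  96  97 101  99 102 103 100 100 104 103 103 100  96
   96  98 103 100  98 198 233 238]
 [123  97  93 100  97  98  99 103 102 105 106 103 101 106 104 104 104 102
  100  95  96 103  95 154 231 238]
 [116  87  91  98  98 100 101 107 108 108 106 110 109 111 109 108 103 105
  103  98  96 107 108 123 227 238]
 [141  86  94 101 104 106 108 106 107 111 109 109 108 108 111 111 108 107
  104 101  97 109 118 107 226 238]
 [151  83  91 101 105 105 103 109 103 103  98  90  93  99 103  99 102 109
  108 103 101 114 119 128 200 234]
 [145  80  94 104 107 108 103  94  85  98  94  82  92  95  86  93  97 101
  106 108 106 116 110 128 149 228]
 [139  77  97 105 109 103  94  95  98 112 124 121 127 144 132 124  98  88
  100 104 108 116 104 1
[... 1819 characters left out ...]
52 252 251
  241 207 209 232 238 238 238 239]
 [238 238 239 238 238 213 224 238 249 249 250 250 251 251 251 252 250 237
  221 206 212 234 237 238 238 238]
 [238 238 239 238 238 233 229 235 235 234 241 246 247 245 240 238 233 214
  226 230 230 236 238 238 238 239]
 [238 239 238 238 239 238 239 239 229 229 235 240 240 238 231 225 228 230
  236 237 238 238 238 237 237 239]
 [239 239 238 238 238 238 238 238 238 238 237 237 236 238 237 237 238 238
  238 238 237 238 238 237 237 238]
 [239 238 239 238 238 238 238 237 238 237 238 237 238 237 238 237 239 237
  237 238 237 237 237 236 237 237]
 [238 239 239 238 237 237 237 237 238 237 237 238 237 238 238 237 239 238
  237 238 238 237 236 236 237 237]]
```

```bash
python3 - <<'E'
from h import *
m=np.load('m1.npy',allow_pickle=True).item()
print(onz(m,[[254.7,186.3]],.06)); s=robot.state();print(s['eef_pos'])
E
```

```text
[[0.42907449 0.17913675 0.06      ]]
[0.43017699 0.17532327 0.18970497]
```

carry_out(jaw=[0.2,0.2,0.2,0.2,0.2], travel=[[0.003,0,0.03],[0,0,0.03],[0,0,0.03],[0,0,0.03],[0,0,0.0235]], twist=[[0,0,0],[0,0,0],[0,0,0],[0,0,0],[0,0,0]])

```text
time: 2.85
eef_pos: [0.4292, 0.1795, 0.0449]
tool_rot: [0.706, 0.708, -0.0, -0.0]
contact_force: [-0.1, 0.2, -0.6]
grip_width: 0.055
finger_force: 0.0
```

carry_out(jaw=[0.2,-0.2,-0.6,-1,-1], travel=[[0,0,0],[0,0,0],[0,0,0],[0,0,0],[0,0,0]], twist=[[0,0,0],[0,0,0],[0,0,0],[0,0,0],[0,0,0]])

```text
time: 3.35
eef_pos: [0.4314, 0.1782, 0.0474]
tool_rot: [0.707, 0.707, 0.001, 0.001]
contact_force: [-2.0, 0.6, 5.0]
grip_width: 0.0275
finger_force: 30.0
```

carry_out(jaw=[-1,-1,-1], travel=[[0,0,0],[0,0,0],[0,0,0]], twist=[[0,0,0],[0,0,0],[0,0,0]])

```text
time: 3.65
eef_pos: [0.4314, 0.1782, 0.0474]
tool_rot: [0.707, 0.707, 0.001, 0.0]
contact_force: [-2.3, 1.1, 6.0]
grip_width: 0.0276
finger_force: 30.0
```

carry_out(jaw=[-1,-1,-1,-1,-1], travel=[[0,0,-0.01],[0,0,-0.03],[0,0,-0.04],[0,0,-0.04],[0,0,-0.025]], twist=[[0,0,0],[0,0,0],[0,0,0],[0,0,0],[0,0,0]])

```text
time: 4.15
eef_pos: [0.4314, 0.178, 0.195]
tool_rot: [0.707, 0.707, 0.002, 0.001]
contact_force: [0.5, -0.4, -1.3]
grip_width: 0.0276
finger_force: 30.0
```

carry_out(jaw=[-1,-1,-1,-1,-1], travel=[[-0.02,0,0],[-0.035,0,0],[-0.035,0,0],[-0.035,0,0],[-0.035,0,0]], twist=[[0,0,0],[0,0,0],[0,0,0],[0,0,0],[0,0,0]])

```text
time: 4.65
eef_pos: [0.43, 0.0166, 0.1917]
tool_rot: [0.707, 0.707, 0.0, 0.0]
contact_force: [0.5, 0.0, 0.0]
grip_width: 0.0276
finger_force: 30.0
```

carry_out(jaw=[-1,-1,-1,-1,-1], travel=[[-0.035,0,0],[-0.035,0,0],[-0.035,0,0],[-0.03,0,0],[-0.013,0,0]], twist=[[0,0,0],[0,0,0],[0,0,0],[0,0,0],[0,0,0]])

```text
time: 5.15
eef_pos: [0.43, -0.1323, 0.1917]
tool_rot: [0.708, 0.706, -0.0, 0.001]
contact_force: [0.3, 0.3, -0.0]
grip_width: 0.0272
finger_force: 30.0
```

carry_out(jaw=[-1,-1,-1,-1,-1], travel=[[0,0.025,0],[0,0.03,0],[0,0.03,0],[0,0.019,0],[0,0,0]], twist=[[0,0,0],[0,0,0],[0,0,0],[0,0,0],[0,0,0]])

```text
time: 5.65
eef_pos: [0.5356, -0.1294, 0.1913]
tool_rot: [0.707, 0.707, 0.0, 0.0]
contact_force: [-0.2, -0.4, 0.3]
grip_width: 0.0272
finger_force: 30.0
```

carry_out(jaw=[-1,-1], travel=[[0,0,0],[0,0,0]], twist=[[0,0,0],[0,0,0]])

```text
time: 5.85
eef_pos: [0.5333, -0.1297, 0.1911]
tool_rot: [0.707, 0.707, -0.0, -0.0]
contact_force: [-0.1, -1.1, -0.3]
grip_width: 0.0276
finger_force: 30.0
```

```bash
python3 - <<'E'
from h import *
m=eyes.camera_model('wrist');w=eyes.snapshot('wrist');cv2.imwrite('pics/w2.png',w)
np.save('m2.npy',m,allow_pickle=True)
s=robot.state();print(s['eef_pos'],s['contact_force'],s['grip_width'])
p=s['eef_pos']
print(proj(m,[.535,-.1297,.0305]),proj(m,[p[0],p[1],p[2]+.014]))
E
```

```text
[ 0.53334096 -0.12981351  0.19114002] [-0.34774659 -0.59414387 -0.64214723] 0.02747467084473826
[[257.41527969 182.72269288]] [[256.84863013 268.95150496]]
```

View pics/w2.png

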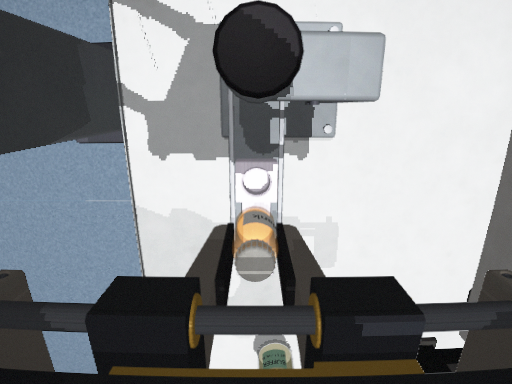

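The knob is at (258,50), the pocket mouth at (257,180) and the held vial spans (256,207–278), with its cap at the bottom. I'll check the held vial's pose and the pocket numerically.

```bash
python3 - <<'E'
from h import *
m=np.load('m2.npy',allow_pickle=True).item();w=cv2.imread('pics/w2.png')
print('cam',ray(m,[[256,190]])[0])
h=cv2.cvtColor(w,cv2.COLOR_BGR2HSV)
am=((h[...,1]>110)&(h[...,2]>100)&(h[...,0]<30)).astype(np.uint8);am[:195]=0;am[300:]=0;am[:,:225]=0;am[:,290:]=0
ys,xs=np.nonzero(am);print('amber box',xs.min(),xs.max(),ys.min(),ys.max())
t=np.linspace(0,2*np.pi,60)
p=[.5333,-.1298,.1911]
for z in(p[2]-.046,p[2]-.006+.02):
  q=proj(m,np.c_[p[0]+.014*np.cos(t),p[1]+.014*np.sin(t),0*t+z]);print('pred',z,q.min(0),q.max(0))
k=(w.max(2)<60).astype(np.uint8);n,l,st,c=cv2.connectedComponentsWithStats(k[:100,200:315]);i=1+st[1:,4].argmax();print('knob',st[i],c[i]+[200,0],onz(m,c[i]+[200,0],.19))
q=proj(m,np.c_[.535+.0155*np.cos(t),-.1297+.0155*np.sin(t),0*t+.0305]);print('pocket pred',q.min(0),q.max(0))
cv2.imwrite('pics/w2c.png',cv2.resize(w[150:290,205:310],None,fx=4,fy=4,interpolation=2))
E
```

```text
cam [ 0.53241693 -0.04757094  0.33655357]
amber box 234 276 209 253
pred 0.1451 [237.05201621 205.60419678] [275.57152689 241.18184739]
pred 0.20509999999999998 [230.20543479 245.00906058] [283.33440892 291.34673444]
knob [  13    1   90   98 6373] [256.65322454  51.35415032] [[ 0.53316212 -0.02260739  0.19      ]]
pocket pred [243.47166208 169.05340952] [271.36956176 196.01570573]
```

View pics/w2c.png

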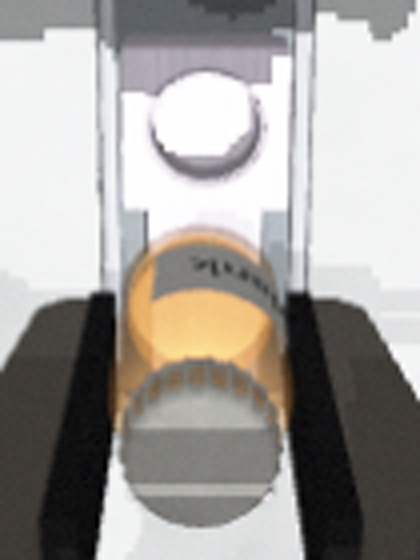

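The calibrated views agree to about 1 mm. The wrist camera sits on the +y side of the tool and would come close to the knob, so I'll half-turn the tool here, up high, to put it on the far side.

carry_out(jaw=[-1,-1,-1,-1,-1], travel=[[0,0,0],[0,0,0],[0,0,0],[0,0,0],[0,0,0]], twist=[[0,0,8],[0,0,8],[0,0,8],[0,0,8],[0,0,8]])

```text
time: 6.4
eef_pos: [0.5335, -0.1301, 0.1913]
tool_rot: [0.908, 0.42, -0.0, -0.0]
contact_force: [0.5, -0.7, -1.3]
grip_width: 0.0279
finger_force: 30.0
```

carry_out(jaw=[-1,-1,-1,-1,-1], travel=[[0,0,0],[0,0,0],[0,0,0],[0,0,0],[0,0,0]], twist=[[0,0,8],[0,0,8],[0,0,8],[0,0,8],[0,0,8]])

```text
time: 6.9
eef_pos: [0.5334, -0.1301, 0.1913]
tool_rot: [0.996, 0.084, -0.0, -0.0]
contact_force: [-0.1, 0.4, -0.1]
grip_width: 0.0276
finger_force: 30.0
```

carry_out(jaw=[-1,-1,-1,-1,-1], travel=[[0,0,0],[0,0,0],[0,0,0],[0,0,0],[0,0,0]], twist=[[0,0,8],[0,0,8],[0,0,8],[0,0,8],[0,0,8]])

```text
time: 7.4
eef_pos: [0.5334, -0.1301, 0.1913]
tool_rot: [0.965, -0.262, -0.0, -0.0]
contact_force: [0.8, 0.5, -1.0]
grip_width: 0.0275
finger_force: 30.0
```

carry_out(jaw=[-1,-1,-1,-1,-1], travel=[[0,0,0],[0,0,0],[0,0,0],[0,0,0],[0,0,0]], twist=[[0,0,8],[0,0,8],[0,0,8],[0,0,8],[0,0,8]])

```text
time: 7.9
eef_pos: [0.5335, -0.1301, 0.1913]
tool_rot: [0.817, -0.576, -0.0, 0.0]
contact_force: [0.2, -0.4, -0.2]
grip_width: 0.0276
finger_force: 30.0
```

carry_out(jaw=[-1,-1,-1,-1,-1], travel=[[0,0,0],[0,0,0],[0,0,0],[0,0,0],[0,0,0]], twist=[[0,0,8],[0,0,8],[0,0,4],[0,0,0],[0,0,0]])

```text
time: 8.4
eef_pos: [0.5338, -0.1301, 0.1913]
tool_rot: [0.707, -0.707, 0.0, 0.0]
contact_force: [-0.4, -0.2, -0.5]
grip_width: 0.0274
finger_force: 30.0
```

```bash
python3 - <<'E'
from h import *
s=robot.state();print(s['eef_pos'],s['tool_rot'],s['joints'],s['time'])
E
```

```text
[ 0.53377903 -0.13011942  0.19125104] [ 7.07466251e-01 -7.06747128e-01  2.74370404e-05  2.24709753e-05] [-4.59078137e-01  1.33945207e-01  1.72221318e+00 -6.26769144e-05
  1.28539666e+00  2.68151517e+00] 8.4
```

carry_out(jaw=[-1,-1,-1,-1,-1], travel=[[-0.0015,0,0.025],[0,0,0.03],[0,0,0.03],[0,0,0.022],[0,0,0]], twist=[[0,0,0],[0,0,0],[0,0,0],[0,0,0],[0,0,0]])

```text
time: 8.9
eef_pos: [0.5314, -0.1273, 0.0807]
tool_rot: [0.707, -0.707, -0.003, 0.001]
contact_force: [-0.9, 0.5, -0.7]
grip_width: 0.0275
finger_force: 30.0
```

carry_out(jaw=[-1], travel=[[0,0,0]], twist=[[0,0,0]])

```text
time: 9.0
eef_pos: [0.5342, -0.1287, 0.0845]
tool_rot: [0.707, -0.707, -0.0, 0.0]
contact_force: [0.6, 0.2, 0.3]
grip_width: 0.0276
finger_force: 30.0
```

```bash
python3 - <<'E'
from h import *
m=eyes.camera_model('wrist');w=eyes.snapshot('wrist');sc=eyes.snapshot('scene');cv2.imwrite('pics/w3.png',w);cv2.imwrite('pics/s3.png',sc)
np.save('m3.npy',m,allow_pickle=True)
s=robot.state();p=s['eef_pos'];print(p,s['contact_force'])
t=np.linspace(0,2*np.pi,60)
def b(x,y,z,r):
  q=proj(m,np.c_[x+r*np.cos(t),y+r*np.sin(t),0*t+z]);return q.min(0).round(1),q.max(0).round(1)
print('foot',b(p[0],p[1],p[2]-.047,.014),'mouth',b(.534,-.1283,.0305,.0175),'cap',b(p[0],p[1],p[2]+.013,.012))
a=cv2.resize(w[100:384,150:370],None,fx=2,fy=2,interpolation=2)
c=cv2.resize(sc[185:260,245:325],None,fx=4,fy=4,interpolation=2)
o=np.zeros((568,770,3),np.uint8);o[:,:440]=a;o[:300,445:765]=c
cv2.imwrite('pics/c3.png',o)
E
```

```text
[ 0.53537316 -0.12919829  0.08594964] [-0.16832626  0.93813067 -0.04089675]
foot (array([232.4, 205.5]), array([271. , 241.2])) mouth (array([230.4, 198.3]), array([276.8, 241.3])) cap (array([227.7, 248.5]), array([273.4, 288.3]))
```

View pics/c3.png

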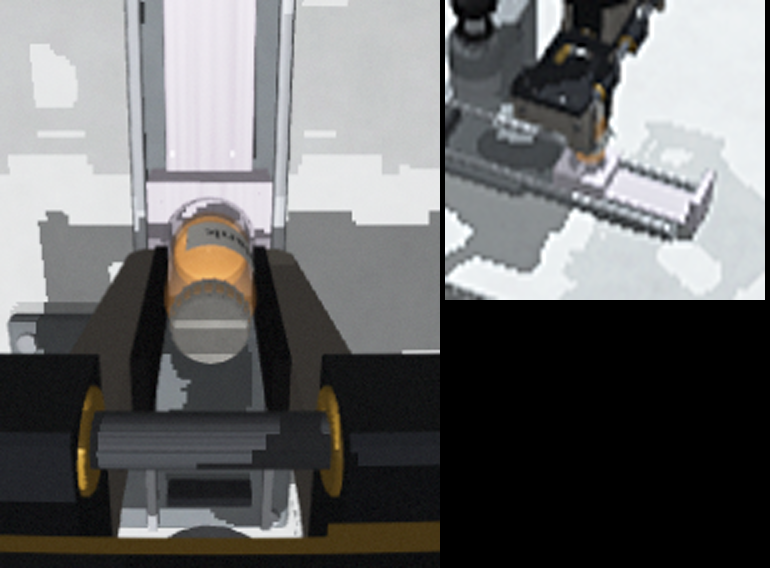

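Foot and pocket mouth line up to within 1 mm: foot centre column is about 256, mouth about 255.7, and the top-edge gap matches the prediction. Lowering slowly while watching the force.

carry_out(jaw=[-1,-1,-1,-1,-1], travel=[[-0.0005,0,0],[0,0,0.002],[0,0,0.002],[0,0,0.002],[0,0,0.002]], twist=[[0,0,0],[0,0,0],[0,0,0],[0,0,0],[0,0,0]])

```text
time: 9.6
eef_pos: [0.5341, -0.1281, 0.0759]
tool_rot: [-0.707, 0.707, 0.0, -0.0]
contact_force: [-0.3, -0.0, -0.3]
grip_width: 0.0277
finger_force: 30.0
```

carry_out(jaw=[-1,-1,-1,-1,-1], travel=[[0,0,0.002],[0,0,0.002],[0,0,0.002],[0,0,0.001],[0,0,0]], twist=[[0,0,0],[0,0,0],[0,0,0],[0,0,0],[0,0,0]])

```text
time: 10.1
eef_pos: [0.5341, -0.1281, 0.0689]
tool_rot: [-0.707, 0.707, 0.0, -0.0]
contact_force: [-0.9, -0.3, -0.7]
grip_width: 0.0274
finger_force: 30.0
```

carry_out(jaw=[-1,-1,-1,-1,-1], travel=[[0,0,0.0015],[0,0,0.0015],[0,0,0.0015],[0,0,0.001],[0,0,0]], twist=[[0,0,0],[0,0,0],[0,0,0],[0,0,0],[0,0,0]])

```text
time: 10.6
eef_pos: [0.5341, -0.1281, 0.0634]
tool_rot: [-0.707, 0.707, 0.0, -0.0]
contact_force: [0.1, 0.7, -0.9]
grip_width: 0.0276
finger_force: 30.0
```

carry_out(jaw=[-1,-1,-1,-1], travel=[[0,0,0.0005],[0,0,0.0005],[0,0,0.0005],[0,0,0]], twist=[[0,0,0],[0,0,0],[0,0,0],[0,0,0]])

```text
time: 11.0
eef_pos: [0.5341, -0.1281, 0.062]
tool_rot: [-0.707, 0.707, 0.0, -0.0]
contact_force: [-0.1, -0.4, -0.5]
grip_width: 0.0272
finger_force: 30.0
```

carry_out(jaw=[-0.38,-0.3,-0.1,0.1,0.2], travel=[[0,0,0],[0,0,0],[0,0,0],[0,0,0],[0,0,0]], twist=[[0,0,0],[0,0,0],[0,0,0],[0,0,0],[0,0,0]])

```text
time: 11.5
eef_pos: [0.5342, -0.1281, 0.0621]
tool_rot: [-0.707, 0.707, -0.0, -0.0]
contact_force: [-0.6, -0.4, 0.1]
grip_width: 0.0536
finger_force: 0.0
```

carry_out(jaw=[0.2,0.2,0.2,0.2,0.2], travel=[[0,0,-0.005],[0,0,-0.02],[0,0,-0.03],[0,0,-0.035],[0,0,0]], twist=[[0,0,0],[0,0,0],[0,0,0],[0,0,0],[0,0,0]])

```text
time: 12.0
eef_pos: [0.5375, -0.1297, 0.158]
tool_rot: [-0.707, 0.707, -0.005, 0.002]
contact_force: [1.4, -0.2, 1.0]
grip_width: 0.0553
finger_force: 0.0
```

carry_out(jaw=[-1,-1,-1,-1], travel=[[0.035,0,0],[0.04,0,0],[0.04,0,0],[0.035,0,0]], twist=[[0,0,0],[0,0,0],[0,0,0],[0,0,0]])

```text
time: 12.4
eef_pos: [0.5337, -0.2797, 0.1516]
tool_rot: [-0.707, 0.707, 0.0, -0.0]
contact_force: [1.1, 1.3, 0.4]
grip_width: 0.0252
finger_force: 0.0
```

```bash
python3 - <<'E'
from h import *
sc=eyes.snapshot('scene');t=eyes.snapshot('top');cv2.imwrite('pics/s4.png',sc);cv2.imwrite('pics/t4.png',t)
s=robot.state();p=s['eef_pos'];print(p,s['contact_force'],s['grip_width'])
o=np.zeros((420,790,3),np.uint8);o[:400,:400]=cv2.resize(sc[180:260,240:320],None,fx=5,fy=5,interpolation=2);o[:300,405:785]=cv2.resize(t[175:235,270:346],None,fx=5,fy=5,interpolation=2)
cv2.imwrite('pics/c4.png',o)
E
```

```text
[ 0.53350906 -0.28209806  0.1517338 ] [-0.93866427  0.71352427 -0.85050981] 0.01746869795980731
```

View pics/c4.png

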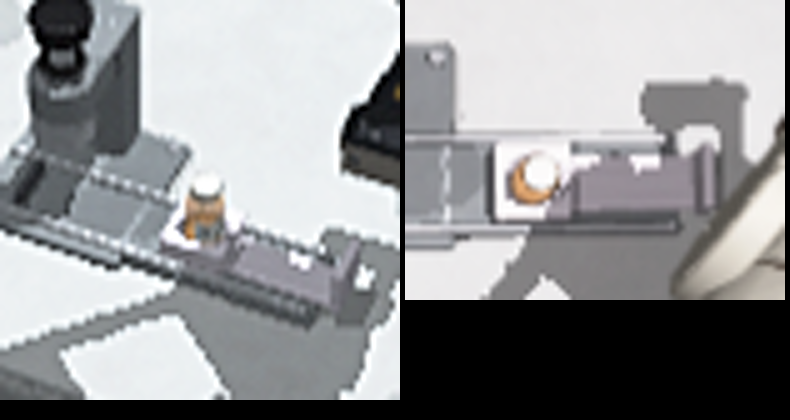

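The vial stands upright in the pocket. Next I'll lower behind the tab and push.

carry_out(jaw=[-1,-1,-1,-1,-1], travel=[[0,0,0.03],[0,0,0.03],[0,0,0.025],[0,0,0.0145],[0,0,0]], twist=[[0,0,0],[0,0,0],[0,0,0],[0,0,0],[0,0,0]])

```text
time: 13.0
eef_pos: [0.5326, -0.2763, 0.05]
tool_rot: [-0.707, 0.707, 0.003, -0.0]
contact_force: [-0.7, -0.9, -0.4]
grip_width: 0.0004
finger_force: 0.0
```

carry_out(jaw=[-1,-1,-1,-1,-1], travel=[[-0.008,0,0],[-0.008,0,0],[-0.008,0,0],[-0.005,0,0],[-0.005,0,0]], twist=[[0,0,0],[0,0,0],[0,0,0],[0,0,0],[0,0,0]])

```text
time: 13.5
eef_pos: [0.5346, -0.2442, 0.0535]
tool_rot: [0.707, -0.707, 0.001, 0.0]
contact_force: [0.2, -2.1, 1.3]
grip_width: 0.0002
finger_force: 1.1
```

carry_out(jaw=[-1,-1,-1,-1,-1], travel=[[-0.004,0,0],[-0.004,0,0],[-0.004,0,0],[-0.004,0,0],[-0.004,0,0]], twist=[[0,0,0],[0,0,0],[0,0,0],[0,0,0],[0,0,0]])

```text
time: 14.0
eef_pos: [0.5345, -0.224, 0.0528]
tool_rot: [-0.707, 0.707, -0.0, 0.0]
contact_force: [1.6, -2.4, 1.9]
grip_width: 0.0004
finger_force: 1.2
```

carry_out(jaw=[-1,-1,-1,-1,-1], travel=[[-0.005,0,0],[-0.005,0,0],[-0.005,0,0],[-0.005,0,0],[-0.005,0,0]], twist=[[0,0,0],[0,0,0],[0,0,0],[0,0,0],[0,0,0]])

```text
time: 14.5
eef_pos: [0.5342, -0.1986, 0.0526]
tool_rot: [-0.707, 0.707, -0.0, 0.0]
contact_force: [1.5, -2.4, 0.6]
grip_width: 0.0008
finger_force: 1.2
```

carry_out(jaw=[-1,-1,-1,-1,-1], travel=[[-0.005,0,0],[-0.005,0,0],[-0.005,0,0],[-0.005,0,0],[-0.005,0,0]], twist=[[0,0,0],[0,0,0],[0,0,0],[0,0,0],[0,0,0]])

```text
time: 15.0
eef_pos: [0.5341, -0.1737, 0.0525]
tool_rot: [-0.707, 0.707, 0.0, -0.0]
contact_force: [2.3, -2.9, 1.2]
grip_width: 0.0004
finger_force: 1.2
```

carry_out(jaw=[-1,-1,-1,-1,-1], travel=[[-0.005,0,0],[-0.005,0,0],[-0.005,0,0],[-0.004,0,0],[-0.003,0,0]], twist=[[0,0,0],[0,0,0],[0,0,0],[0,0,0],[0,0,0]])

```text
time: 15.5
eef_pos: [0.534, -0.1516, 0.0525]
tool_rot: [-0.707, 0.707, 0.0, -0.0]
contact_force: [2.5, -2.7, -0.5]
grip_width: 0.0007
finger_force: 1.1
```

carry_out(jaw=[-1,-1,-1,-1,-1], travel=[[-0.0015,0,0],[-0.0015,0,0],[-0.0015,0,0],[-0.0015,0,0],[-0.0015,0,0]], twist=[[0,0,0],[0,0,0],[0,0,0],[0,0,0],[0,0,0]])

```text
time: 16.0
eef_pos: [0.534, -0.1445, 0.0525]
tool_rot: [-0.707, 0.707, 0.0, -0.0]
contact_force: [1.7, -2.5, -0.4]
grip_width: 0.0005
finger_force: 1.1
```

carry_out(jaw=[-1,-1,-1], travel=[[-0.001,0,0],[-0.001,0,0],[-0.001,0,0]], twist=[[0,0,0],[0,0,0],[0,0,0]])

```text
time: 16.3
eef_pos: [0.5341, -0.1415, 0.0525]
tool_rot: [-0.707, 0.707, 0.0, -0.0]
contact_force: [1.1, -2.4, 1.4]
grip_width: 0.0005
finger_force: 1.0
```

Still at sliding force, so the stop hasn't been reached.

carry_out(jaw=[-1,-1], travel=[[-0.001,0,0],[-0.001,0,0]], twist=[[0,0,0],[0,0,0]])

```text
time: 16.5
eef_pos: [0.5341, -0.1405, 0.0526]
tool_rot: [0.707, -0.707, 0.001, 0.001]
contact_force: [-0.5, -7.9, -1.4]
grip_width: 0.0002
finger_force: 4.1
```

carry_out(jaw=[-1,-1], travel=[[-0.0007,0,0],[-0.0007,0,0]], twist=[[0,0,0],[0,0,0]])

```text
time: 16.7
eef_pos: [0.5341, -0.1404, 0.0526]
tool_rot: [0.707, -0.707, 0.002, 0.002]
contact_force: [-1.1, -12.9, -2.7]
grip_width: 0.0005
finger_force: 6.0
```

Stop felt: force rose from 2.5 to 13 N at y = -0.1404, so the carrier is home. Backing off and going above the knob.

carry_out(jaw=[-1,-1,-1,-1,-1], travel=[[0.004,0,0],[0.02,0,0],[0.026,0,0],[0,0,-0.03],[0,0,-0.045]], twist=[[0,0,0],[0,0,0],[0,0,0],[0,0,0],[0,0,0]])

```text
time: 17.2
eef_pos: [0.5314, -0.1868, 0.1249]
tool_rot: [-0.706, 0.708, 0.005, -0.001]
contact_force: [0.4, -0.9, 0.5]
grip_width: 0.0003
finger_force: 0.0
```

carry_out(jaw=[-1,-1,-1,-1,-1], travel=[[0,0,-0.045],[0,0,-0.045],[0,0,-0.03],[0,0,0],[0,0,0]], twist=[[0,0,0],[0,0,0],[0,0,0],[0,0,0],[0,0,0]])

```text
time: 17.7
eef_pos: [0.534, -0.1877, 0.2474]
tool_rot: [-0.707, 0.707, 0.0, 0.0]
contact_force: [0.7, 0.2, -0.7]
grip_width: 0.0004
finger_force: 0.0
```

carry_out(jaw=[-1,-1,-1,-1,-1], travel=[[-0.03,0,0],[-0.04,0,0],[-0.04,0,0],[-0.035,0,0],[-0.02,0,0]], twist=[[0,0,0],[0,0,0],[0,0,0],[0,0,0],[0,0,0]])

```text
time: 18.2
eef_pos: [0.5324, -0.0201, 0.2446]
tool_rot: [0.708, -0.707, -0.003, 0.001]
contact_force: [0.8, -0.1, -0.1]
grip_width: 0.0007
finger_force: 0.0
```

carry_out(jaw=[-1,-1], travel=[[0,0,0],[0,0,0]], twist=[[0,0,0],[0,0,0]])

```text
time: 18.4
eef_pos: [0.5333, -0.023, 0.2456]
tool_rot: [0.707, -0.707, -0.002, 0.001]
contact_force: [0.1, -0.0, 0.2]
grip_width: 0.0006
finger_force: 0.0
```

```bash
python3 - <<'E'
from h import *
m=eyes.camera_model('wrist')
s=robot.state();print(s['eef_pos'],s['contact_force'],s['joints'])
ts=eyes.snapshot('top');cv2.imwrite('pics/t5.png',ts)
# tab top outer edge in the top view
mt=eyes.camera_model('top');print('expect tab',proj(mt,[.534,-.1304,.0465]),proj(mt,[.534,-.1304+.109-.023-.0,.0305]))
E
```

```text
[ 0.53327297 -0.02296107  0.24562688] [ 0.13153805 -0.03756234  0.24618665] [-2.69464226e-01  4.99209271e-02  1.70213942e+00 -2.29844791e-04
  1.39317809e+00  2.87178105e+00]
expect tab [[296.07435348 210.27448848]] [[267.38364808 211.21411685]]
```

carry_out(jaw=[-1,-1,-1,-1,-1], travel=[[0,0,0.01],[0,0,0.01],[0,0,0.004],[0,0,0.002],[0,0,0.001]], twist=[[0,0,0],[0,0,0],[0,0,0],[0,0,0],[0,0,0]])

```text
time: 18.95
eef_pos: [0.5341, -0.0234, 0.2203]
tool_rot: [-0.707, 0.707, 0.0, -0.0]
contact_force: [0.0, -0.1, 0.3]
grip_width: 0.0006
finger_force: 0.0
```

carry_out(jaw=[-1,-1,-1,-1,-1], travel=[[0,0,0.001],[0,0,0.001],[0,0,0.001],[0,0,0.001],[0,0,0.001]], twist=[[0,0,0],[0,0,0],[0,0,0],[0,0,0],[0,0,0]])

```text
time: 19.45
eef_pos: [0.5343, -0.0232, 0.2156]
tool_rot: [-0.707, 0.707, -0.0, 0.0]
contact_force: [-0.5, -0.3, -0.2]
grip_width: 0.0003
finger_force: 0.0
```

carry_out(jaw=[-1,-1,-1,-1,-1], travel=[[0,0,0.001],[0,0,0.001],[0,0,0.001],[0,0,0.001],[0,0,0.001]], twist=[[0,0,0],[0,0,0],[0,0,0],[0,0,0],[0,0,0]])

```text
time: 19.95
eef_pos: [0.5343, -0.0232, 0.2108]
tool_rot: [-0.707, 0.707, -0.0, 0.0]
contact_force: [-2.0, 0.8, 5.9]
grip_width: 0.0003
finger_force: 2.5
```

carry_out(jaw=[-1,-1,-1,-1,-1], travel=[[0,0,0.0015],[0,0,0.0015],[0,0,0.0015],[0,0,0.0015],[0,0,0.0015]], twist=[[0,0,0],[0,0,0],[0,0,0],[0,0,0],[0,0,0]])

```text
time: 20.45
eef_pos: [0.5343, -0.0232, 0.2035]
tool_rot: [-0.707, 0.707, -0.0, 0.0]
contact_force: [-3.3, 0.4, 6.4]
grip_width: 0.0002
finger_force: 3.5
```

carry_out(jaw=[-1,-1], travel=[[0,0,0.001],[0,0,0.001]], twist=[[0,0,0],[0,0,0]])

```text
time: 20.65
eef_pos: [0.5343, -0.0232, 0.2016]
tool_rot: [-0.707, 0.707, -0.0, 0.0]
contact_force: [-2.8, 1.3, 7.0]
grip_width: 0.0001
finger_force: 3.7
```

carry_out(jaw=[-1,-1], travel=[[0,0,0.001],[0,0,0.001]], twist=[[0,0,0],[0,0,0]])

```text
time: 20.85
eef_pos: [0.5343, -0.0232, 0.1997]
tool_rot: [-0.707, 0.707, -0.0, 0.0]
contact_force: [-2.8, 1.0, 8.0]
grip_width: 0.0004
finger_force: 3.9
```

carry_out(jaw=[-1,-1], travel=[[0,0,0.0006],[0,0,0.0006]], twist=[[0,0,0],[0,0,0]])

```text
time: 21.05
eef_pos: [0.5343, -0.0232, 0.1985]
tool_rot: [-0.707, 0.707, -0.0, 0.0]
contact_force: [-3.3, 0.5, 7.5]
grip_width: 0.0007
finger_force: 4.0
```

carry_out(jaw=[-1,-1], travel=[[0,0,0.0006],[0,0,0.0006]], twist=[[0,0,0],[0,0,0]])

```text
time: 21.25
eef_pos: [0.5343, -0.0232, 0.1974]
tool_rot: [-0.707, 0.707, -0.0, 0.0]
contact_force: [-3.2, -0.0, 8.3]
grip_width: 0.0003
finger_force: 4.2
```

carry_out(jaw=[-1,-1], travel=[[0,0,0.0006],[0,0,0.0006]], twist=[[0,0,0],[0,0,0]])

```text
time: 21.45
eef_pos: [0.5343, -0.0232, 0.1963]
tool_rot: [-0.707, 0.707, -0.0, 0.0]
contact_force: [-3.9, 1.0, 8.8]
grip_width: 0.0004
finger_force: 4.3
```

carry_out(jaw=[-1,-1], travel=[[0,0,0.0006],[0,0,0.0006]], twist=[[0,0,0],[0,0,0]])

```text
time: 21.65
eef_pos: [0.5343, -0.0232, 0.1953]
tool_rot: [-0.707, 0.707, -0.0, 0.0]
contact_force: [-5.9, 1.6, 11.5]
grip_width: 0.0004
finger_force: 5.9
```

carry_out(jaw=[-1,-1], travel=[[0,0,0.0005],[0,0,0]], twist=[[0,0,0],[0,0,0]])

```text
time: 21.85
eef_pos: [0.5343, -0.0232, 0.1952]
tool_rot: [-0.707, 0.707, -0.0, 0.0]
contact_force: [-5.8, 1.3, 11.9]
grip_width: 0.0004
finger_force: 6.0
```

carry_out(jaw=[-1,-1], travel=[[0,0,0.0008],[0,0,0]], twist=[[0,0,0],[0,0,0]])

```text
time: 22.05
eef_pos: [0.5344, -0.0232, 0.1949]
tool_rot: [-0.707, 0.707, -0.0, -0.0]
contact_force: [-6.7, 1.5, 15.2]
grip_width: 0.0005
finger_force: 7.4
```

carry_out(jaw=[-1,-1,-1,-1,-1], travel=[[0,0,0.0007],[0,0,0],[0,0,0],[0,0,0],[0,0,0]], twist=[[0,0,0],[0,0,0],[0,0,0],[0,0,0],[0,0,0]])

```text
time: 22.55
eef_pos: [0.5344, -0.0232, 0.1947]
tool_rot: [-0.707, 0.707, -0.0, 0.0]
contact_force: [-7.9, 1.9, 17.9]
grip_width: 0.0005
finger_force: 8.6
```

carry_out(jaw=[-1,-1,-1,-1,-1], travel=[[0,0,0],[0,0,0],[0,0,0],[0,0,0],[0,0,0]], twist=[[0,0,0],[0,0,0],[0,0,0],[0,0,0],[0,0,0]])

```text
time: 23.05
eef_pos: [0.5344, -0.0232, 0.1947]
tool_rot: [-0.707, 0.707, -0.0, -0.0]
contact_force: [-6.8, 1.5, 16.9]
grip_width: 0.0003
finger_force: 8.6
```

carry_out(jaw=[-1,-1,-1,-1,-1], travel=[[0,0,0],[0,0,-0.001],[0,0,-0.002],[0,0,-0.003],[0,0,-0.003]], twist=[[0,0,0],[0,0,0],[0,0,0],[0,0,0],[0,0,0]])

```text
time: 23.55
eef_pos: [0.5343, -0.0232, 0.2019]
tool_rot: [-0.707, 0.707, -0.0, 0.0]
contact_force: [-3.4, 0.9, 6.8]
grip_width: 0.0006
finger_force: 3.2
```

carry_out(jaw=[-1,-1,-1,-1,-1], travel=[[0,0,-0.004],[0,0,-0.004],[0,0,-0.004],[0,0,-0.003],[0,0,-0.003]], twist=[[0,0,0],[0,0,0],[0,0,0],[0,0,0],[0,0,0]])

```text
time: 24.05
eef_pos: [0.5342, -0.0232, 0.2188]
tool_rot: [-0.707, 0.707, 0.0, -0.0]
contact_force: [-0.4, -0.7, -0.6]
grip_width: 0.0004
finger_force: 0.0
```

carry_out(jaw=[-1,-1,-1,-1,-1], travel=[[0,0,-0.01],[0,0,-0.03],[0,0,-0.03],[0,0,0],[0,0,0]], twist=[[0,0,0],[0,0,0],[0,0,0],[0,0,0],[0,0,0]])

```text
time: 24.55
eef_pos: [0.5346, -0.0233, 0.2899]
tool_rot: [-0.707, 0.707, -0.001, 0.0]
contact_force: [-0.0, 0.4, -0.6]
grip_width: 0.0002
finger_force: 0.0
```

carry_out(jaw=[-1,-1,-1,-1,-1], travel=[[0.035,0,0],[0.04,0,0],[0.04,0,0],[0.04,0,0],[0,0,0]], twist=[[0,0,0],[0,0,0],[0,0,0],[0,0,0],[0,0,0]])

```text
time: 25.05
eef_pos: [0.5329, -0.182, 0.287]
tool_rot: [-0.705, 0.709, 0.001, -0.001]
contact_force: [-0.2, 0.4, -0.2]
grip_width: 0.0003
finger_force: 0.0
```

```bash
python3 - <<'E'
from h import *
sc=eyes.snapshot('scene');t=eyes.snapshot('top')
s=robot.state();print(s['time'],s['eef_pos'],s['contact_force'],s['qd'])
o=np.zeros((520,790,3),np.uint8);o[:500,:400]=cv2.resize(sc[160:260,240:320],None,fx=5,fy=5,interpolation=2);o[:350,405:785]=cv2.resize(t[175:245,240:316],None,fx=5,fy=5,interpolation=2)
cv2.imwrite('pics/c6.png',o)
E
```

```text
25.15 [ 0.53341932 -0.17827566  0.28751229] [0.71084568 0.7637945  0.30090297] [ 0.03395626 -0.01825252  0.00572233  0.00374233  0.0029252   0.00150498]
```

View pics/c6.png

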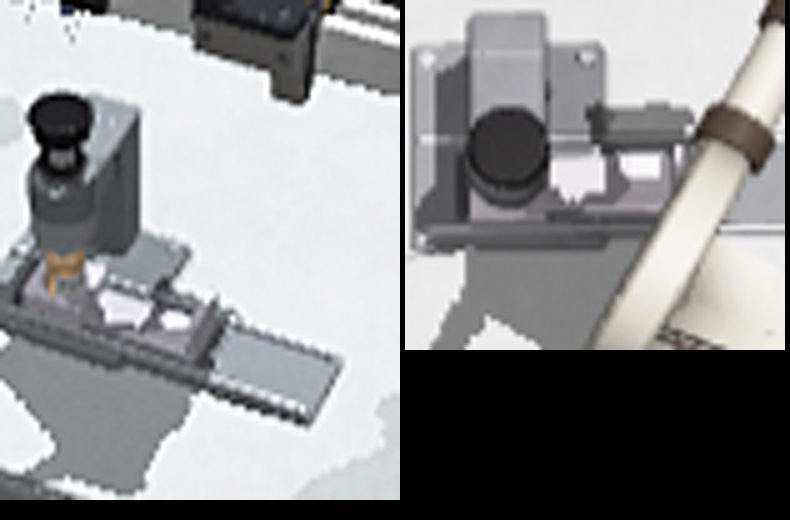

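The carrier is home with the vial upright under the bell, and the knob is back up with the arm clear. Handing in.

```bash
python3 -c "
from workcell import order
print(order.close_job())"
```

```text
the job is handed in; nothing more can be done
None
```

The job is done and handed in at about 25 s: the vial stands in the carrier, which is fully home, and the plunger was pressed onto its stop at about 17–18 N for roughly a second, then sprang back up and was let go.

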